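# Set the loose ornaments back on the gilded frame sections

### The job

Four gilded ornaments have come off the frame: put each one face up on the rail section whose bare patch has its shape and size, so that it covers the patch, the square and the long one turned to line up with their outlines. Set them down without dropping them, let go, and leave the jar and the bowl where they are.

Things in the scene. Friction and masses are not known exactly. Their poses are not given: they have to be found in the camera images.
- ornament_big_round: Loose gilded (gold) frame ornament: large round rosette, 60 mm diameter, eight petals. Body with upright sides 16 mm high to grip, low relief up to about 6 mm more above it. Weighs 30 to 170 g. Origin at the centre of the underside, z up. Lies flat on the bench at the start.
- section_big_round: Fixed section of gilded frame rail, a block 116 x 116 mm and 22 mm high, its flat top bearing in the middle a round patch 60 mm in diameter, pale bare gesso flush with the top: the place of the ornament of that outline. A row of 3 mm beads runs along two edges. Origin at the centre of the underside, so the patch centre is 22 mm above it; z up. Cannot move.
- ornament_small_round: Loose gilded (gold) frame ornament: small round rosette, 38 mm diameter, five petals. Body with upright sides 16 mm high to grip, low relief up to about 6 mm more above it. Weighs 30 to 170 g. Origin at the centre of the underside, z up. Lies flat on the bench at the start.
- section_small_round: Fixed section of gilded frame rail, a block 116 x 116 mm and 22 mm high, its flat top bearing in the middle a round patch 38 mm in diameter, pale bare gesso flush with the top: the place of the ornament of that outline. A row of 3 mm beads runs along two edges. Origin at the centre of the underside, so the patch centre is 22 mm above it; z up. Cannot move.
- ornament_square: Loose gilded (gold) frame ornament: square ornament, 46 x 46 mm (sides along its x and y axes). Body with upright sides 16 mm high to grip, low relief up to about 6 mm more above it. Weighs 30 to 170 g. Origin at the centre of the underside, z up. Lies flat on the bench at the start.
- section_square: Fixed section of gilded frame rail, a block 116 x 116 mm and 22 mm high, its flat top bearing in the middle a square patch 46 x 46 mm with sides along the body x and y axes, pale bare gesso flush with the top: the place of the ornament of that outline. A row of 3 mm beads runs along two edges. Origin at the centre of the underside, so the patch centre is 22 mm above it; z up. Cannot move.
- ornament_long: Loose gilded (gold) frame ornament: long leaf ornament with round ends, 90 mm along its x axis, 26 mm wide along its y axis, alike both ways round. Body with upright sides 16 mm high to grip, low relief up to about 6 mm more above it. Weighs 30 to 170 g. Origin at the centre of the underside, z up. Lies flat on the bench at the start.
- section_long: Fixed section of gilded frame rail, a block 116 x 116 mm and 22 mm high, its flat top bearing in the middle a long round-ended patch, 90 mm along the body x axis and 26 mm along y, pale bare gesso flush with the top: the place of the ornament of that outline. A row of 3 mm beads runs along two edges. Origin at the centre of the underside, so the patch centre is 22 mm above it; z up. Cannot move.
- jar: Bystander: closed glass jar with a red lid, 68 mm diameter, 85 mm high, standing to the side of the work. Origin at the centre of its underside.
- bowl: Bystander: small white ceramic bowl, 90 mm across the rim, 40 mm high, beyond the work. Origin at the centre of its underside.
Mind the look-alikes: they are no part of the job. What is shaped like the ornament_small_round but orange or purple is not meant. What is shaped like the section_small_round but turquoise is not meant.

How it is judged:
By the outcome, as a careful person would: the job done as asked, in the order asked, and still so for the second after the job is handed in, with the robot touching nothing.
It also fails if it takes over 96 s, if anything falls off the work surface, if the arm or the gripper's body presses on something with over 40 N, if the wrist force passes 120 N, or if a joint passes its speed limit or range.

### The arm

A 7-joint arm with a two-finger parallel gripper is mounted at the origin on the work surface. World frame = base frame: x ahead of the robot, y to its left, z up, the work surface at z = 0. Lengths are in m, angles in degrees, forces in N, time in s.
With the tool pointing down it reaches from about 0.4 to 0.85 m from the base axis. Payload 10.4 kg.
Tool frame: the origin (TCP) lies at the very end of the fingers, on their centre line; the grasp point (between the pads) lies 19 mm behind it; z points along the fingers, x is the direction in which the jaws open and shut, and the axes are right-handed (so a half turn about z gives the same grasp; the last joint's range is limited). The gripper opens to 85 mm and grips with 20 to 120 N. Pads are 22 mm wide; open, the fingers measure 114 mm over their backs; the gripper's body (76 mm by 85 mm) begins 54 mm behind the grasp point. The pads swing forward as they close: fully open they stand 13 mm farther back than shut.
Start: joints at [74.106, 19.034, -3.707, 83.658, 1.238, 77.344, -5.071], TCP at [0.158, -0.605, 0.231] pointing down, gripper open.
Joint ranges: [-148.97, 148.97], [-28.65, 121.19], [-84.17, 76.75], [9.2, 138.47], [-72.65, 252.65], [3.7, 117.97], [-149.18, 149.18]. Speed limits (degrees/s): [127.2, 127.2, 159.86, 159.86, 180, 180, 180].

### API

Orientations are given as [roll, pitch, yaw] about the fixed x, y, z axes, in that order (R = Rz(yaw) Ry(pitch) Rx(roll)).
In Python, from rig import arm gives the robot as it stands. The module is installed in compiled form; this text tells all that it offers. Calls block until the motion is done:
- arm.goto(position, orientation): joint-space move of the TCP to a pose.
- arm.movel(position, rot=None, rate=0.15): straight line of the TCP; rot=None keeps the orientation; rate is the mean speed in m/s.
- arm.move_j(angles): joint-space move.
- arm.move_gripper(opening): finger opening in m; the grip force is fixed at half the most; returns when the fingers have stopped.
- arm.wait(seconds).
- arm.solve_ik(position, orientation): joint angles nearest the present ones, or None.
- arm.sense(): the state.
- arm.camera(name): name is "scene" or "top" or "wrist"; returns the picture (480x640x3 uint8, blue, green, red); there is no depth.
- arm.camera_model(name): a dict with "camera_matrix" (3x3 intrinsics, pixels), "dist" ([k1, k2, p1, p2, k3] as OpenCV has them; the pictures are not rectified), "eye" and "rotation" of the camera in the world. Camera axes: x right, y down, z forward; pixel columns grow to the right and rows downward; lengths in m; the calibration is good to about 2 mm. A picture is of the moment at which its call begins: read the wrist's pose just before it. camera_model takes no time and is no camera call; for the wrist camera it gives the pose at the moment of the call.
A pose or a line that the arm cannot do raises arm.Unreachable and nothing moves.
- arm.close_job(): hands the job in, once; it reports no verdict.
The state is a dict: "clock": time; "q": joint angles; "joint_velocities": joint speeds; "tau": joint torques, N m; "position": TCP position; "ee_rot": TCP orientation; "force": force on the tool from outside, world axes, zero at the start; "torque": the same for the moment, N m; "width": finger opening in m.
Only numpy, scipy, OpenCV 4.12 (cv2) and the standard library are available. Lean on these libraries where they do the work, as an engineer would, in place of code of your own. Each camera call takes 0.05 s, during which the arm holds its last target. There are 200 camera calls.

## Working session

There is one attempt and no reset: what is moved stays moved. The work goes in short steps, each a Python script; the robot and the scene stay as the last script left them, time stands still between calls to the robot, and variables do not carry over. Pictures are saved under pics/ and viewed, about 12 in all and at most 16, crops included, and the job is handed in when it is done.

```bash
mkdir -p pics; python3 - <<'E'
from rig import arm
import cv2
for n in ("top","scene"):
    cv2.imwrite(f"pics/{n}0.png",arm.camera(n)); m=arm.camera_model(n); print(n,m)
print(arm.sense())
E
```

```text
top {'camera_matrix': array([[484.71924323,   0.        , 316.01633078],
       [  0.        , 484.71924323, 241.68932358],
       [  0.        ,   0.        ,   1.        ]]), 'dist': array([-0.11136134,  0.        ,  0.        ,  0.        ,  0.        ]), 'eye': array([0.44713607, 0.07427719, 1.31297887]), 'rotation': array([-1.72636708e+02, -2.08852422e-02, -8.89731503e+01])}
scene {'camera_matrix': array([[474.48950939,   0.        , 319.70537587],
       [  0.        , 474.48950939, 231.5759068 ],
       [  0.        ,   0.        ,   1.        ]]), 'dist': array([-0.02890981,  0.        ,  0.        ,  0.        ,  0.        ]), 'eye': array([ 1.2055896 , -0.36018075,  0.74287045]), 'rotation': array([-132.31993773,    0.58145491,   52.00618282])}
{'clock': 0.1, 'q': array([74.1058695 , 19.06823829, -3.70788229, 83.6982439 ,  1.2376055 ,
       77.34294053, -5.06970346]), 'joint_velocities': array([-0.05810971, -0.1083636 ,  0.01224412, -0.0987517 , -0.05719114,
       -0.00511386, -0.10272894]), 'tau': array([ 1.97777925e-03, -6.26748276e+01,  4.95759014e-02, -3.92433178e+01,
        1.63328525e-02,  7.05135462e-03, -2.58221758e-05]), 'position': array([ 0.15746391, -0.60451707,  0.23062136]), 'ee_rot': array([ 1.79997237e+02,  6.95211028e-02, -7.53979363e+01]), 'force': array([ 0.53017564,  0.10438321, -0.07978356]), 'torque': array([-0.01197743, -0.02012751,  0.02812169]), 'width': 0.08542470616879888}
```

View pics/top0.png

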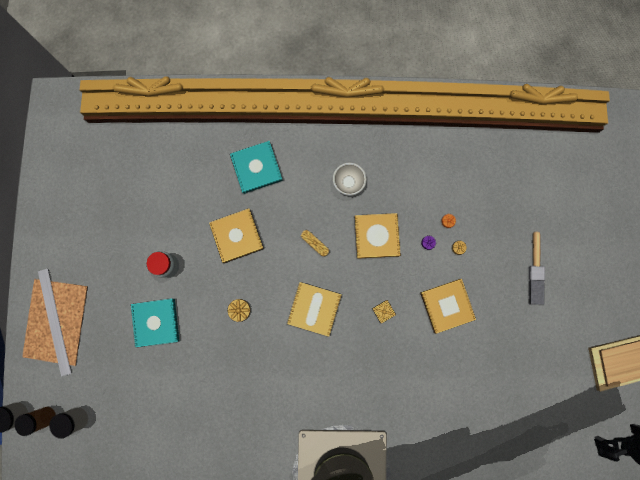

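View pics/scene0.png

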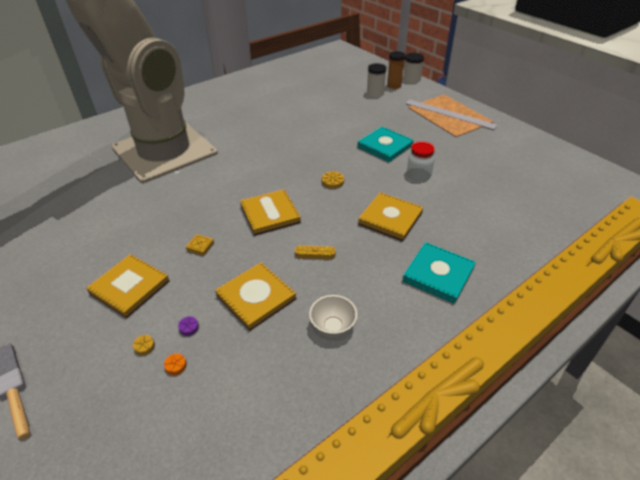

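Small round: gold (460,247) is the one wanted; orange (449,221) and purple (429,242) are not. Its section is gold (236,236); turquoise (256,166) and (154,323) are not. The others are the big round (239,310) → (378,235), square (384,312) → (449,306) and long (315,243) → (314,309).

```bash
cat > h.py <<'E'
import numpy as np, cv2
from scipy.spatial.transform import Rotation as R
SIZE=dict(big=.060,small=.038,square=.046,long=.026)
def rot(m): return R.from_euler('xyz',m['rotation'],degrees=True).as_matrix()
def w2p(m,P):
    M=rot(m); t=-M.T@m['eye']
    return cv2.projectPoints(np.float64(P).reshape(-1,1,3),cv2.Rodrigues(M.T)[0],t,m['camera_matrix'],m['dist'])[0].reshape(-1,2)
def p2w(m,px,z):
    u=cv2.undistortPoints(np.float64(px).reshape(-1,1,2),m['camera_matrix'],m['dist']).reshape(-1,2)
    d=np.c_[u,np.ones(len(u))]@rot(m).T
    return (m['eye']+d*((z-m['eye'][2])/d[:,2])[:,None])[:,:2]
def measure(img,m,px,kind,z,win,relaxed=False):
    """blob nearest px; kind 'gold' or 'pale'; returns centre xy, yaw of long side, rect dims, contour"""
    hsv=cv2.cvtColor(img,cv2.COLOR_BGR2HSV)
    if kind=='gold': k=cv2.inRange(hsv,(12,110,40),(32,255,255))
    else: k=cv2.inRange(hsv,(0,0,150),(179,90,255))
    s=max(1,win//20)
    k=cv2.morphologyEx(k,cv2.MORPH_CLOSE,np.ones((s,s),np.uint8)) if kind=='gold' else k
    cs,_=cv2.findContours(k,cv2.RETR_EXTERNAL,cv2.CHAIN_APPROX_NONE)
    cs=[c for c in cs if cv2.contourArea(c)>20 and -cv2.pointPolygonTest(c,tuple(map(float,px)),True)<win]
    if not cs: return None
    c=max(cs,key=cv2.contourArea)
    W=p2w(m,c.reshape(-1,2),z)
    (cx,cy),(a,b),ang=cv2.minAreaRect((W*1000).astype(np.float32))
    if a<b: a,b,ang=b,a,ang+90
    return np.array([cx,cy])/1000,(ang+90)%180-90,(round(a,1),round(b,1)),c
E
python3 - <<'E'
from rig import arm
from h import *
img=cv2.imread("pics/top0.png"); m=arm.camera_model("top"); print(w2p(m,[[0,0,0]]))
O=dict(big=(239,310),small=(460,247),square=(384,312),long=(315,243))
S=dict(big=(378,235),small=(236,236),square=(449,306),long=(314,309))
for n in O:
    for d,k,z in((O,'gold',.010),(S,'pale',.022)):
        r=measure(img,m,d[n],k,z,5); print(n,k,r and (r[0].round(4),round(r[1],1),r[2]))
print(p2w(m,[(159,264),(349,180),(429,242),(449,221)],.01).round(3))
mw=arm.camera_model("wrist"); print(mw, arm.sense()['position'])
E
```

```text
[[340.93039684 473.87436416]]
big gold (array([0.4276, 0.2809]), 2.0, (58.6, 56.5))
big pale (array([ 0.6352, -0.0873]), 64.1, (60.2, 58.8))
small gold (array([ 0.607 , -0.3142]), -17.4, (37.0, 36.8))
small pale (array([0.6296, 0.2944]), 2.2, (35.7, 35.3))
square gold (array([ 0.4316, -0.1075]), -59.6, (46.3, 46.1))
square pale (array([ 0.4487, -0.2798]), 18.5, (46.9, 46.6))
long gold (array([0.6129, 0.0812]), 49.1, (88.6, 26.9))
long pale (array([0.4349, 0.0795]), -15.0, (90.0, 28.3))
[[ 0.546  0.504]
 [ 0.789 -0.011]
 [ 0.62  -0.231]
 [ 0.679 -0.288]]
{'camera_matrix': array([[414.16906603,   0.        , 318.04186597],
       [  0.        , 414.16906603, 244.26119012],
       [  0.        ,   0.        ,   1.        ]]), 'dist': array([-0.00610904,  0.        ,  0.        ,  0.        ,  0.        ]), 'eye': array([ 0.22700713, -0.58686057,  0.37340111]), 'rotation': array([ 1.63720939e+02, -5.56853205e-03, -7.53888624e+01])} [ 0.15746391 -0.60451707  0.23062136]
```

```bash
cat > est.py <<'E'
import numpy as np
O=dict(big=(.4276,.2809),small=(.607,-.3142),square=(.4316,-.1075),long=(.6129,.0812))
S=dict(big=(.6352,-.0873),small=(.6296,.2944),square=(.4487,-.2798),long=(.4349,.0795))
E
python3 - <<'E'
from rig import arm
from h import *
from est import *
for tag,y,yaw in(("A",-.2,-80),("B",.17,-80)):
    arm.goto([.46,y,.30],[180,0,yaw]); arm.wait(.2)
    m=arm.camera_model("wrist"); img=arm.camera("wrist"); cv2.imwrite(f"pics/w{tag}.png",img)
    for n in O:
        for d,k,z in((O,'gold',.010),(S,'pale',.022)):
            px=w2p(m,[[*d[n],z]])[0]
            if not(30<px[0]<610 and 30<px[1]<450): continue
            r=measure(img,m,px,k,z,10); print(tag,n,k,px.round(),r and (r[0].round(4),round(r[1],1),r[2]))
    print(arm.sense()['clock'])
E
```

```text
A small gold [459.  66.] (array([ 0.6061, -0.3139]), -47.1, (39.8, 37.5))
A square gold [226. 205.] (array([ 0.4304, -0.1071]), -59.3, (48.8, 46.8))
A square pale [390. 220.] (array([ 0.4475, -0.2794]), 19.1, (46.4, 45.6))
A long pale [ 40. 173.] (array([0.4344, 0.0794]), -15.4, (90.3, 26.9))
2.2
B big gold [208. 207.] (array([0.4272, 0.2808]), -37.5, (62.0, 59.1))
B square gold [559. 263.] (array([ 0.4308, -0.1074]), 30.5, (52.0, 51.1))
B long gold [434.  55.] (array([0.6115, 0.0801]), 48.4, (90.9, 29.8))
B long pale [397. 235.] (array([0.4333, 0.0793]), -15.6, (88.1, 27.0))
3.8333
```

```bash
cat >> h.py <<'E'
def pick(arm,n,xy,yaw,zt,hover=.12):
    arm.move_gripper(min(.085,SIZE[n]+.025))
    arm.goto([*xy,hover],[180,0,yaw])
    arm.movel([*xy,.03],rate=.2); arm.movel([*xy,zt],rate=.06)
    z0=arm.sense()['position'][2]
    arm.move_gripper(0); s=arm.sense(); print('grip',s['width'].round(4),'z',z0.round(4),s['position'].round(4))
    arm.movel([*xy,hover],rate=.12); s=arm.sense()
    print('lift',s['width'].round(4),s['force'].round(1),s['clock'])
    return z0
def place(arm,n,xy,yaw,z0,hover=.12):
    arm.goto([*xy,hover],[180,0,yaw]); s=arm.sense(); print('over',s['width'].round(4),s['position'].round(4),s['ee_rot'].round(1))
    arm.movel([*xy,z0+.032],rate=.15); arm.wait(.1)
    e=arm.sense()['position']-[*xy,z0+.032]; print('err',e.round(4))
    arm.movel([*(np.array(xy)-e[:2]),z0+.0227-e[2]],rate=.03); arm.wait(.15); s=arm.sense(); print('down',s['position'].round(4),s['force'].round(1))
    arm.move_gripper(min(.085,SIZE[n]+.022)); arm.wait(.1)
    p=s['position'];arm.movel([p[0],p[1],hover],rate=.15); print(arm.sense()['clock'])
E
python3 - <<'E'
import cv2
a=cv2.imread("pics/wA.png"); cv2.imwrite("pics/wA_crop.png",cv2.resize(a[0:300,180:580],(800,600)))
E
```

```text
(no output)
```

View pics/wA_crop.png

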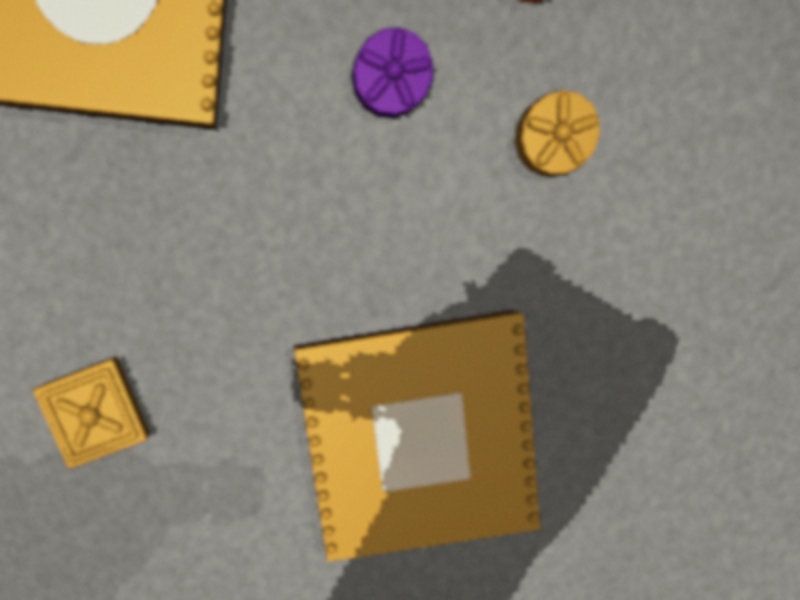

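The crop shows the gold five-petal rosette at (559,132), distinct from the purple one at (393,70). The square ornament is at (90,412) and the square patch at (422,442), partly in shadow. I'm starting with the long one.

```bash
python3 - <<'E'
from rig import arm
from h import *
z=pick(arm,'long',(.6120,.0806),-41.3,.003)
cv2.imwrite("pics/held.png",arm.camera("wrist"))
place(arm,'long',(.4340,.0794),-105.3,z)
m=arm.camera_model("wrist"); img=arm.camera("wrist"); cv2.imwrite("pics/long.png",np.hstack([cv2.imread("pics/held.png"),img])[::2,::2])
E
```

```text
Traceback (most recent call last):
  File "h.py", line 32, in pick
    arm.move_gripper(0); s=arm.sense(); print('grip',s['width'].round(4),'z',z0.round(4),s['position'].round(4))
                                                     ^^^^^^^^^^^^^^^^
AttributeError: 'float' object has no attribute 'round'
```

```bash
sed -i "s/s\['width'\]\.round(4)/round(float(s['width']),4)/g; s/z0\.round(4)/z0/" h.py; python3 - <<'E'
from rig import arm
from h import *
s=arm.sense(); print(s['width'],s['position'],s['force'],s['clock']); z=s['position'][2]
arm.movel([.6120,.0806,.12],rate=.12); s=arm.sense(); print(s['width'],s['force'])
cv2.imwrite("pics/held.png",arm.camera("wrist"))
place(arm,'long',(.4340,.0794),-105.3,z)
img=arm.camera("wrist"); cv2.imwrite("pics/long.png",np.hstack([cv2.imread("pics/held.png"),img])[::2,::2])
E
```

```text
0.024278325932874902 [0.61241277 0.08072262 0.00361067] [-1.67012744 -0.8484332   5.53980126] 6.8167
0.02445391510406898 [-0.33825215 -0.2056238  -1.99623107]
over 0.0243 [0.4347 0.0795 0.1202] [-180.     0.  -105.2]
err [0.0009 0.0002 0.0009]
down [0.4332 0.079  0.0255] [-2.6 -1.3  6.5]
11.6
```

View pics/long.png

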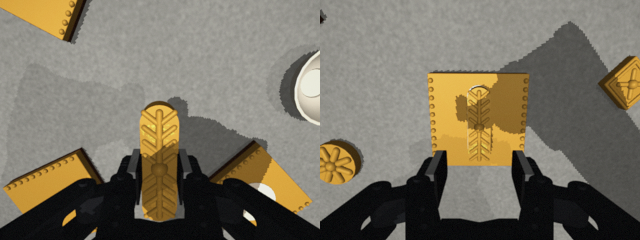

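Long ornament held and then set down. A pale sliver may be showing at its far end, so I'm checking from directly above.

```bash
cat >> h.py <<'E'
def look(arm,xy,yaw,tag,h=.16,half=130):
    y=np.radians(yaw); off=np.array([-np.sin(y),np.cos(y)])*.1
    arm.goto([*(np.array(xy)-off),h],[180,0,yaw]); arm.wait(.2)
    m=arm.camera_model("wrist"); img=arm.camera("wrist"); cv2.imwrite(f"pics/full_{tag}.png",img); np.save(f"pics/{tag}.npy",m,allow_pickle=True)
    u,v=w2p(m,[[*xy,.022]])[0].astype(int); print('px',u,v,arm.sense()['clock'])
    c=img[max(0,v-half):v+half,max(0,u-half):u+half]; cv2.imwrite(f"pics/{tag}.png",cv2.resize(c,None,fx=2,fy=2))
    return m,img
E
python3 - <<'E'
from rig import arm
from h import *
look(arm,(.434,.0794),-105.3,"chk_long")
E
```

```text
px 317 77 12.4417
```

View pics/chk_long.png

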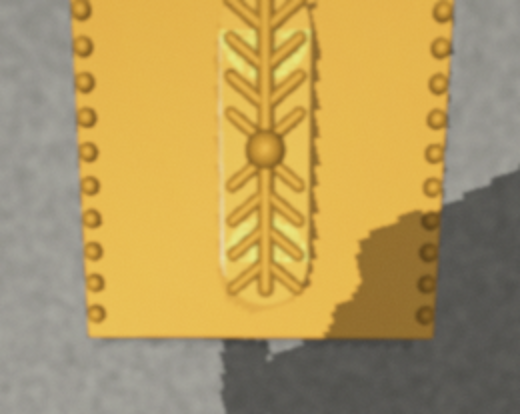

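```bash
sed -i 's/np.cos(y)\])\*.1$/np.cos(y)])*.045/' h.py; python3 - <<'E'
from rig import arm
from h import *
look(arm,(.434,.0794),-105.3,"chk_long2")
E
```

```text
px 317 164 13.025
```

View pics/chk_long2.png

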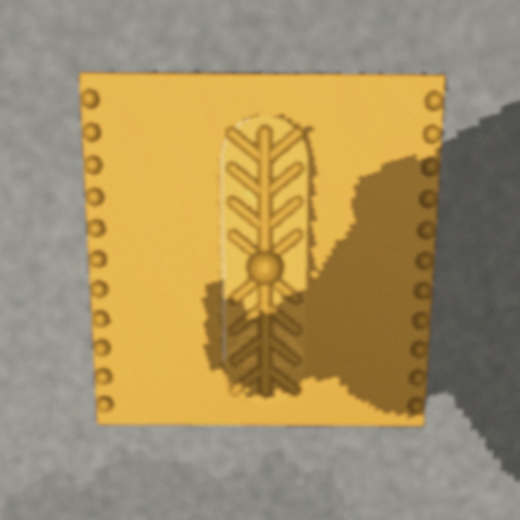

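Long ornament sits centred on its patch, with under 1 mm of edge showing at the left. Next I take a close look at the two round sections, then move the square.

```bash
sed -i 's/rate=.15); arm.wait(.1)$/rate=.15); arm.wait(.35)/' h.py; python3 - <<'E'
from rig import arm
from h import *
for n,xy,yaw in(('small',(.629,.294),-60),('big',(.6345,-.0875),-80)):
    m,img=look(arm,xy,yaw,"sec_"+n)
    r=measure(img,m,w2p(m,[[*xy,.022]])[0],'pale',.022,10); print(n,r and(r[0].round(4),r[2], p2w(m,[cv2.minEnclosingCircle(r[3])[0]],.022).round(4)))
z=pick(arm,'square',(.4309,-.1073),-59.5,.0005)
place(arm,'square',(.448,-.2796),-71.1,z)
look(arm,(.448,-.2796),-71.1,"chk_sq")
E
```

```text
px 315 164 14.3583
small (array([0.6283, 0.2947]), (37.8, 37.7), array([[0.6287, 0.2947]]))
px 319 165 15.9833
big (array([ 0.6342, -0.0878]), (59.8, 59.5), array([[ 0.6352, -0.0879]]))
grip 0.0447 z 0.00047379082837900946 [ 0.4313 -0.1074  0.0011]
lift 0.0449 [-0.4  0.1 -1.5] 19.8167
over 0.0445 [ 0.448  -0.2792  0.1194] [-1.80e+02  1.00e-01 -7.11e+01]
err [ 0.0002 -0.0002  0.0004]
down [ 0.4478 -0.2795  0.0231] [-4.2  1.1 11.5]
23.5083
px 318 165 24.125
```

View pics/chk_sq.png

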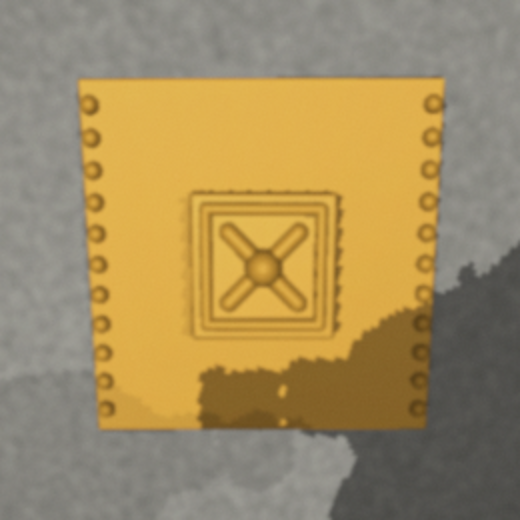

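The square covers its patch and lines up, with no pale showing. Next the small and big rounds.

```bash
python3 - <<'E'
from rig import arm
from h import *
z=pick(arm,'small',(.6063,-.3140),-40,.002)
place(arm,'small',(.6285,.2947),-40,z)
look(arm,(.6285,.2947),-60,"chk_s")
z=pick(arm,'big',(.4272,.2808),-30,-.002)
place(arm,'big',(.6345,-.0878),-60,z)
look(arm,(.6345,-.0878),-80,"chk_b")
arm.goto([.45,-.15,.25],[180,0,-80])
cv2.imwrite("pics/both.png",cv2.resize(np.hstack([cv2.imread("pics/chk_s.png")[:510,:510],cv2.imread("pics/chk_b.png")[:510,:510]]),(800,400)))
arm.move_j([74,19,-3.7,83.6,1.2,77.3,-5]); print(arm.sense()['clock'])
cv2.imwrite("pics/top1.png",arm.camera("top"))
E
```

```text
grip 0.0356 z 0.001906153404246394 [ 0.6068 -0.3141  0.0028]
lift 0.0354 [-0.2 -0.2 -1. ] 27.8917
over 0.0356 [0.6294 0.2931 0.1198] [180.   -0.  -40.1]
err [0.0002 0.0001 0.0005]
down [0.6284 0.2946 0.0248] [-2.2 -2.5  9.4]
33.025
px 316 164 33.6833
grip 0.0579 z -0.001970428184670532 [ 0.4275  0.281  -0.0011]
lift 0.0579 [-0.8  0.1 -1.3] 37.6
over 0.0575 [ 0.6343 -0.0852  0.1203] [-180.     0.   -59.8]
err [ 0.0003 -0.0001  0.0005]
down [ 0.6343 -0.0878  0.0209] [-4.3 -0.5 10.2]
42.1667
px 317 164 42.7833
45.55
```

View pics/both.png

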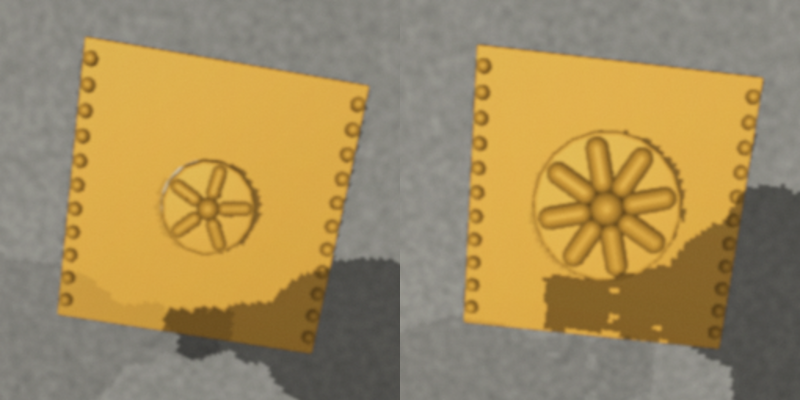

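View pics/top1.png

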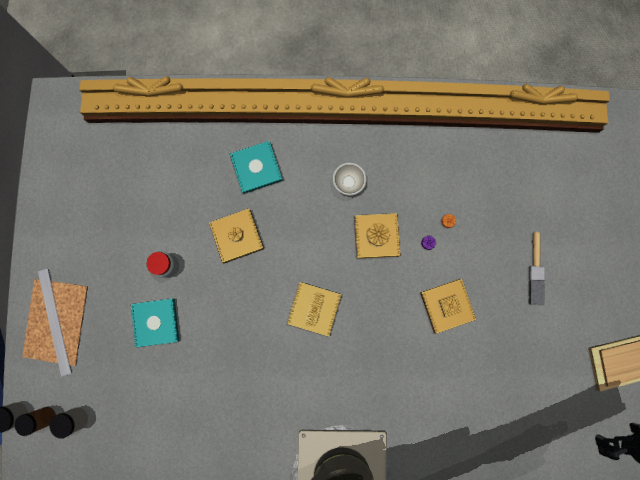

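All four are placed. The small round (208,205) shows only a hairline of pale at its upper left, under 1 mm. In the top view the jar (159,264) and bowl (349,180) haven't moved. Handing in.

```bash
python3 -c "
from rig import arm
arm.close_job()"
```

```text
the job is handed in; nothing more can be done
```

I put all four gilded ornaments (long, square, small round and big round) face up on their matching gold sections, released them, and moved the arm clear. I handed the job in at about 46 s on the robot's clock.

**Placement:** each was set down with light contact, 6 to 12 N on the tool. Close wrist views show the square and big round fully covering their patches, and the square and long ones turned to match their outlines. A pale hairline, under 1 mm by eye, shows at one edge of the long one and of the small round one. I left both as they were.

**Bystanders:** the last top view shows the jar, the bowl and the look-alikes where they were at the start.

**One script error:** a print statement crashed just after the long ornament was gripped. It was still held, so I carried on from there.

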